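Switch on the tube rotator's drive at its locking toggle

ROBOT

A 7-joint arm with a two-finger parallel gripper is mounted at the origin on the work surface. World frame = base frame: x ahead of the robot, y to its left, z up, the work surface at z = 0. Lengths are in m, angles in degrees, forces in N, time in s.
With the tool pointing down it reaches from about 0.35 to 0.9 m from the base axis. Payload 7.2 kg.
Tool frame: the origin (TCP) lies at the very end of the fingers, on their centre line; the grasp point (between the pads) lies 19 mm behind it (robot.hold_point_z is the distance from the TCP to the grasp point, in m); z points along the fingers, y is the direction in which the jaws open and shut (so a half turn about z gives the same grasp; the last joint's range is limited). The gripper opens to 88 mm and grips with 3 to 60 N. Pads are 20 mm wide; open, the fingers measure 115 mm over their backs; the gripper's body (75 mm by 178 mm) begins 61 mm behind the grasp point.
Start: joints at [-74.267, 23.554, -0.728, 91.456, 0.321, 64.991, -4.71], TCP at [0.21, 0.589, 0.223] pointing down, gripper open.
Joint ranges: [-169.25, 169.25], [-16.82, 113.86], [-84.01, 82.57], [7.8, 145.47], [-59.2, 239.2], [7.22, 106.19], [-163.78, 163.78]. Speed limits (degrees/s): [136.94, 136.94, 172.46, 172.46, 180, 180, 180].

INTERFACE

Orientations are given as a 3x3 rotation matrix whose columns are the frame's x, y, z axes.
In Python, from workcell import telemetry, cams, job, robot gives the robot as it stands. The module is installed in compiled form; this text tells all that it offers.
- The arm moves only by the tool arm_command, never from a script. Its argument "steps" is one flat list of numbers, 5 for each row, row after row: the finger opening in m, from 0 to 0.0878, then the shift along the tool's x, y, z in m, then the turn about the tool's z in degrees. In form: [claw, x, y, z, twist, claw, x, y, z, twist, ...]. A call has 1 to 10 rows; each row shifts and turns the pose as measured when the row begins, along the tool's axes as they then stand; what a row does not reach is not made up. A row lasts 1/12 s, in which the tool goes at most 41.7 mm and 7.16 degrees, less where a joint would pass 70% of its speed; a pose out of reach is approached as far as the arm can. A call with a gripper value outside its range is refused whole. The fingers move at their own pace and stop on an object; the grip force is fixed at half the most. Time passes only in rows, so rows that do not move let the fingers close. It gives the time, the measured TCP pose, the force and the opening at its end, in the units of the state.
- telemetry.observe(): the state, without advancing time (a new reading comes with each control period).
- cams.camera(name): name is "scene" or "top" or "wrist"; returns a dict with "img" (480x640x3 uint8, blue, green, red), "range_z" (480x640 float32, m along the optical axis (not along the pixel's ray), 0 where there is no reading), "K" (3x3 intrinsics, pixels), "R" (3x3) and "t" (3): a world point X has camera coordinates R X + t. Camera axes: x right, y down, z forward; pixel columns grow to the right and rows downward; lengths in m; the calibration is good to about 2 mm. A picture is of the moment at which its call begins.
- job.job_done(): hands the job in, once; it reports no verdict.
The state is a dict: "time": time; "joint_pos": joint angles; "qvel": joint speeds; "effort": joint torques, N m; "position": TCP position; "tcp_rot": TCP orientation; "wrist_force": force on the tool from outside, world axes, zero at the start; "moment": the same for the moment, N m; "gripper_width": opening from 0.0 (shut) to 1.0 (fully open).
Only numpy, scipy, OpenCV 4.12 (cv2) and the standard library are available. Lean on these libraries where they do the work, as an engineer would, in place of code of your own. Each camera call takes 0.05 s, during which the arm holds its last target.

TASK

The tubes are loaded, so switch on the tube rotator at its white controller box: take the tall locking toggle (the long bat with the flat-sided block on its end), pull it outward along its own length to free the lock, flip it across to its other side, and let it go so that it drops back in and locks there. Leave the short plain toggle beside it and the tube rack as they are.

Things in the scene. Friction and masses are not known exactly. Their poses are not given: they have to be found in the camera images.
- bat_pivot (a point): Pivot of the tall locking toggle, 5 mm over the deck (75 mm high) of the fixed white box (170 x 300 mm), mid an 85 x 42 mm metal plate. Frame of the box: z up, x front to back (away from the robot), y left. The bat swings about y from 32 deg lean to -x (off; starts within 9 deg of that) to 32 deg to +x (on). Swing nearly free, stays where left. A fixed dial, 19 mm high, is 175 mm to -y.
- bat_grip (a point): Centre of the steel block ending the bat: 20 x 14 (along y, the swing axis; pinch here, it can turn in the pinch) x 26 mm (along the bat, z outward). 55 mm from the pivot when in, 71 when fully out. Pull out 7 mm or more to unlock, keep 10 or more out across the middle (spring 4 to 7 N); beyond 20 deg on the far side it springs in and locks. Below: 9 mm rod, 13 mm collar.
- short_toggle (a joint): Bystander: short plain toggle on the same deck, a round steel bat 27 mm long, top about 32 mm over the deck, 105 mm to the -y side of bat_pivot. 0 = leaning to the front (-x), 0.77 rad = leaning to the back; starts at 0 to 0.1 and must stay on its side.
- tube_rack: White rack of green-capped tubes, a loose bystander, 220 x 100 mm and 108 mm high, 0.9 kg, standing on the bench to the left of the controller. Origin at the centre of its underside, x along its length, z up.

How it is judged:
By the outcome, as a careful person would: the job done as asked, in the order asked, and still so for the second after the job is handed in, with the robot touching nothing.
It also fails if it takes over 32 s, if anything falls off the work surface, if the arm or the gripper's body presses on something with over 40 N, if the wrist force passes 120 N, or if a joint passes its speed limit or range.

## Working session

There is one attempt and no reset: what is moved stays moved. The work goes in short steps, Python scripts to look and compute and a tool call to move; the robot and the scene stay as the last step left them, time stands still between calls to the robot, and variables do not carry over. Pictures are saved under pics/ and viewed, and the job is handed in when it is done.

Besides the shell and the picture viewer there is one more tool, called as a command line: name --argument value ..., lists and objects as JSON in quotes. arm_command: Moves the arm, as the interface text tells. Its arguments: {"type":"object","properties":{"steps":{"type":"array","items":{"type":"number"}}},"required":["steps"]}

```bash
mkdir -p pics
python3 - <<'E'
from workcell import telemetry, cams
import cv2,numpy as np
for n in ["scene","top","wrist"]:
    c=cams.camera(n); cv2.imwrite(f"pics/{n}0.png",c["img"]); np.savez(f"{n}0.npz",**c)
    print(n,-c["R"].T@c["t"],c["K"][0,0])
s=telemetry.observe(); print(s)
E
```

```text
scene [ 1.14603089 -0.20142063  0.94129437] 609.5551184785737
top [0.48261601 0.18476557 0.73867699] 436.3031082569003
wrist [0.13994942 0.61435673 0.38403254] 370.9364729202305
{'time': 0.15, 'joint_pos': array([-74.26761522,  23.58900723,  -0.72697173,  91.48832737,
         0.32234702,  64.98958891,  -4.70963102]), 'qvel': array([ 0.02204735, -0.21704047, -0.02325101, -0.13526551,  0.06597244,
       -0.05076106,  0.06500352]), 'effort': array([ 9.91651286e-04, -5.88331318e+01,  6.42085802e-01, -2.91293067e+01,
       -5.37515944e-02,  1.57015136e-02,  1.21711960e-04]), 'position': array([0.2100028 , 0.58830062, 0.22204127]), 'tcp_rot': array([[-9.41827916e-01,  3.36095376e-01, -2.73920908e-04],
       [ 3.36095469e-01,  9.41827281e-01, -1.09901311e-03],
       [-1.11387039e-04, -1.12714480e-03, -9.99999359e-01]]), 'wrist_force': array([ 0.16144439, -0.56384358,  0.50450457]), 'moment': array([0.00632753, 0.00011052, 0.0634009 ]), 'gripper_width': 0.9977847946544469}
```

View pics/scene0.png

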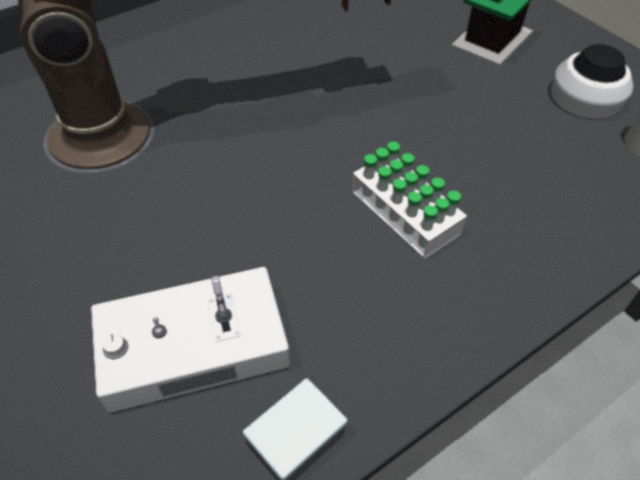

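View pics/top0.png

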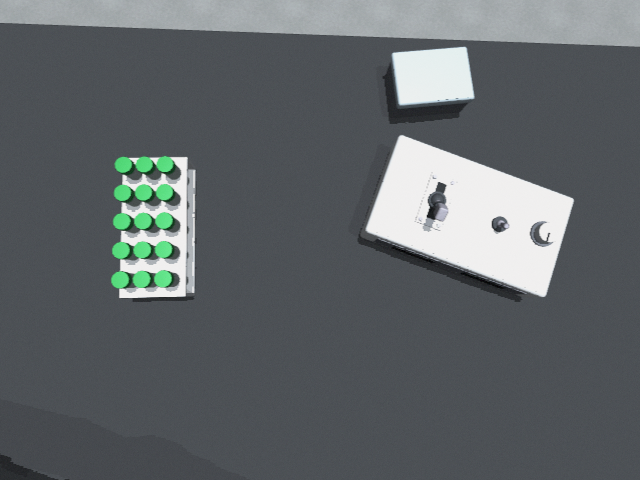

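View pics/wrist0.png

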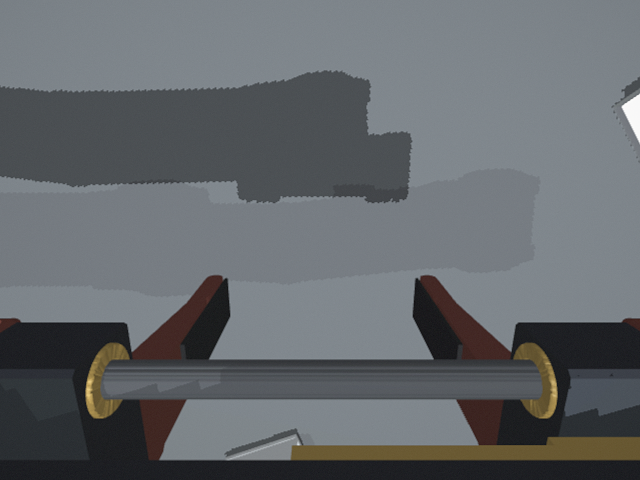

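The top view shows the box centred near (470,215). The bat block is around (441,212), the short toggle near (501,224) and the dial near (545,233). The tube rack is far off at the left (155,228). Next I'll measure the deck and the plate.

```bash
cat > h.py <<'E'
import numpy as np,cv2
def ray(c,uv,z):
    K,R,t=c["K"],c["R"],c["t"]; o=-R.T@t
    d=R.T@np.linalg.inv(K)@np.array([uv[0],uv[1],1.]); return o+d*(z-o[2])/d[2]
def proj(c,X):
    p=c["K"]@(c["R"]@np.asarray(X)+c["t"]); return p[:2]/p[2]
def cloud(c):
    K,R,t=c["K"],c["R"],c["t"]; z=c["range_z"]; v,u=np.mgrid[:480,:640]
    P=np.stack([(u-K[0,2])/K[0,0]*z,(v-K[1,2])/K[1,1]*z,z],-1); return (P-t)@R
E
python3 - <<'E'
from h import *
for n in ["top","scene"]:
    c=dict(np.load(n+"0.npz")); P=cloud(c); ok=c["range_z"]>0
    x0,y0=(360,125) if n=="top" else (80,255)
    deck=ok&(abs(P[...,2]-0.075)<0.006)&(P[...,1]<0.22)&(c["img"].min(-1)>90)
    m=deck.astype(np.uint8); 
    nl,l,st,ce=cv2.connectedComponentsWithStats(m); i=1+np.argmax(st[1:,4]); print(st[i])
    pts=np.argwhere(l==i)[:,::-1]
    W=np.array([ray(c,p,0.075)[:2] for p in pts]).astype(np.float32)
    r=cv2.minAreaRect(W*1000); print(n,r, np.median(P[l==i][:,2]))
    hi=ok&(P[...,2]>0.083)&(P[...,2]<0.2)&(P[...,1]<0.3)&(P[...,0]>.3)
    nl,l,st,ce=cv2.connectedComponentsWithStats(hi.astype(np.uint8))
    for k in range(1,nl):
        if st[k,4]>15: q=P[l==k]; print(st[k],ce[k],q.mean(0),q[:,2].max(), q[q[:,2]>q[:,2].max()-.006].mean(0))
    crop=c["img"][y0:y0+160,x0:x0+220]; cv2.imwrite(f"pics/{n}0c.png",cv2.resize(crop,(770,560),interpolation=cv2.INTER_CUBIC))
E
```

```text
[  366   135   208   162 18428]
top ((607.452392578125, -79.11361694335938), (297.2984619140625, 168.3415069580078), 70.54328918457031) 0.07407413867473764
[432 193  17  29 319] [439.87147335 207.11912226] [ 0.61007503 -0.01644854  0.11767417] 0.14307541417769817 [ 0.60028187 -0.01438014  0.13919029]
[498 220  12   9  63] [504.07936508 224.49206349] [ 0.58917648 -0.12079429  0.09783558] 0.10705723833268974 [ 0.586583   -0.12081148  0.10445504]
[536 222  24  22 378] [547.47354497 232.44973545] [ 0.57912259 -0.19076957  0.09207434] 0.09575489504795667 [ 0.57954494 -0.19202705  0.09283349]
[   91   267   197   131 15718]
scene ((612.8388671875, -82.20533752441406), (297.6996154785156, 171.73301696777344), 70.54672241210938) 0.07471985665301305
[211 276  20  45 371] [218.9245283  298.07816712] [ 0.61717428 -0.02052149  0.11172871] 0.14462072644530172 [ 0.60254203 -0.01540626  0.14046097]
[152 316  10  17  85] [156.10588235 323.74117647] [ 0.59194222 -0.12255529  0.09606783] 0.10836196405853285 [ 0.58879821 -0.12157453  0.10514973]
[102 334  23  21 354] [112.75706215 343.68079096] [ 0.58327567 -0.19315687  0.09246225] 0.09794680895590958 [ 0.58095819 -0.19303316  0.09396262]
```

```bash
sleep 0.1
```

```text
(no output)
```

View pics/top0c.png

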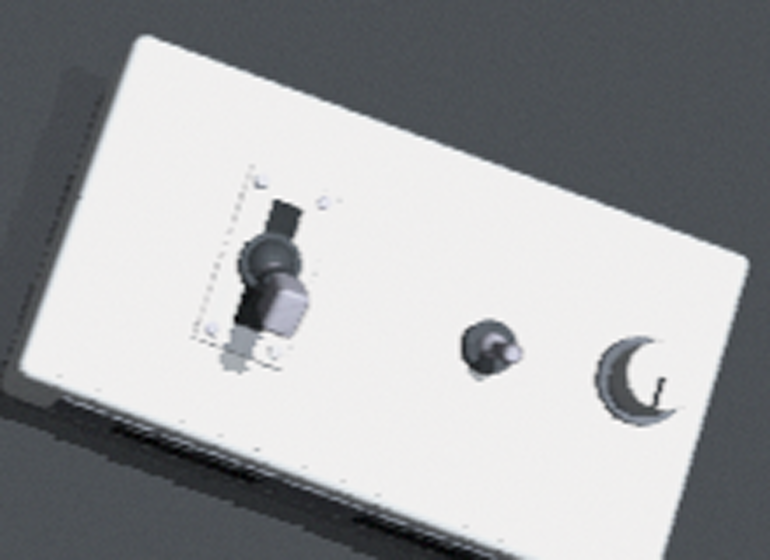

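View pics/scene0c.png

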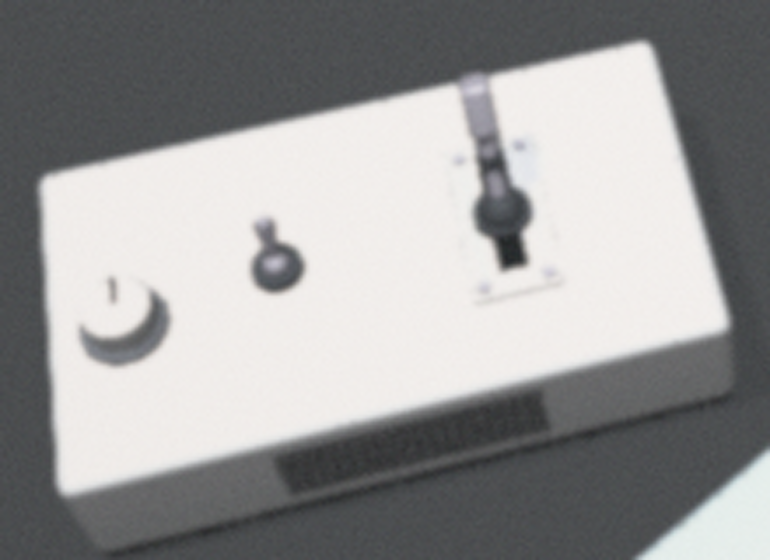

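Run:
```python
from h import *
T=dict(np.load("top0.npz"));S=dict(np.load("scene0.npz"))
ts=np.array([(260,181),(323,202),(210,328),(274,351)])/3.5+[360,125]
ss=np.array([(459,160),(520,146),(485,289),(549,273)])/3.5+[80,255]
pt=np.mean([ray(T,p,.077) for p in ts],0);ps=np.mean([ray(S,p,.077) for p in ss],0)
yb=np.array([.333,.943,0]);xb=np.array([.943,-.333,0])
print("pivot",pt,ps,"from dial",np.array([.5803,-.1925,0])+.175*yb)
p=(pt+ps)/2;p[2]=.08
for n,c in (("T",T),("S",S)):
    P=cloud(c);q=P[(c["range_z"]>0)&(P[...,2]>.095)&(P[...,2]<.2)&(P[...,1]<.3)&(P[...,0]>.3)]
    q=q[np.linalg.norm(q[:,:2]-p[:2],axis=1)<.07]-p
    a,b,z=q@xb,q@yb,q[:,2]
    print(n,len(q),"lean med",np.degrees(np.median(np.arctan2(-a,z))),"y",np.median(b),b.min(),b.max(),"r max",np.hypot(a,z).max())
# project model grips for candidate leans
for L in (23,28,32,36,41):
    e=p+np.sin(np.radians(L))*-xb*.068+np.array([0,0,np.cos(np.radians(L))*.068])
    print(L,"end face",e,(proj(T,e)-[360,125])*3.5,(proj(S,e)-[80,255])*3.5)
```

```text
pivot [ 0.6281185  -0.02421554  0.077     ] [ 0.63089515 -0.0242387   0.077     ] from dial [ 0.638575 -0.027475  0.      ]
T 223 lean med 30.08456963645032 y 0.0018307002610646241 -0.0079901636273325 0.006524223451136167 r max 0.07039229302471302
S 249 lean med 23.785950218170637 y -0.0006577382847124801 -0.007653145789677551 0.006149381923471079 r max 0.07044046126550695
23 end face [ 0.60445158 -0.0153794   0.14259433] [296.57314435 288.21431656] [473.93413113  89.04728209]
28 end face [ 0.59940243 -0.0135964   0.14004044] [290.40544217 301.66490167] [472.64548232  82.88649828]
32 end face [ 0.59552628 -0.01222763  0.13766727] [285.36908628 312.11813976] [471.78233875  78.71812897]
36 end face [ 0.59181568 -0.01091731  0.13501316] [280.27724499 322.22908018] [471.07114173  75.2397457 ]
41 end face [ 0.5874377  -0.00937132  0.13132025] [273.88389085 334.29554609] [470.39820192  71.87482486]
```

Box yaw is about -19.5°, and the tool's y axis already lines up with the box y. The pivot is at about (0.630, -0.0245) and the lean is about 29°. Now I'll move above the bat.

arm_command --steps '[0.0878, -0.032, -0.0243, 0, 0, 0.0878, -0.032, -0.0243, 0, 0, 0.0878, -0.032, -0.0243, 0, 0, 0.0878, -0.032, -0.0243, 0, 0, 0.0878, -0.032, -0.0243, 0, 0, 0.0878, -0.032, -0.0243, 0, 0, 0.0878, -0.032, -0.0243, 0, 0, 0.0878, -0.032, -0.0243, 0, 0, 0.0878, -0.032, -0.0243, 0, 0, 0.0878, -0.032, -0.0243, 0, 0]'

```text
time: 0.98
position: [0.4297, 0.2476, 0.2177]
tcp_rot: [[-0.948, 0.319, -0.006], [0.319, 0.948, -0.001], [0.006, -0.003, -1.0]]
wrist_force: [1.3, 0.8, 0.6]
gripper_width: 1.002
```

arm_command --steps '[0.0878, -0.032, -0.0245, 0, 0, 0.0878, -0.032, -0.0245, 0, 0, 0.0878, -0.032, -0.0245, 0, 0, 0.0878, -0.032, -0.0245, 0, 0, 0.0878, -0.032, -0.0245, 0, 0, 0.0878, -0.032, -0.0245, 0, 0, 0.0878, -0.032, -0.0245, 0, 0, 0.0878, -0.015, -0.015, 0, 0, 0.0878, 0, 0, 0, 0]'

```text
time: 1.73
position: [0.6021, -0.0259, 0.2166]
tcp_rot: [[-0.945, 0.327, -0.004], [0.327, 0.945, -0.005], [0.003, -0.006, -1.0]]
wrist_force: [-1.0, -0.6, -0.8]
gripper_width: 1.002
```

Run:
```python
from workcell import telemetry, cams
from h import *
c=cams.camera("wrist"); cv2.imwrite("pics/wrist1.png",c["img"]); np.savez("wrist1.npz",**c)
s=telemetry.observe(); print(s["time"],s["position"],s["tcp_rot"],-c["R"].T@c["t"])
```

```text
1.7833 [ 0.6013195  -0.02411271  0.21633603] [[-0.94529321  0.3261794  -0.00526658]
 [ 0.32620014  0.94529346 -0.00370718]
 [ 0.00376926 -0.00522233 -0.99997926]] [5.32472227e-01 3.84714364e-05 3.78871297e-01]
```

View pics/wrist1.png

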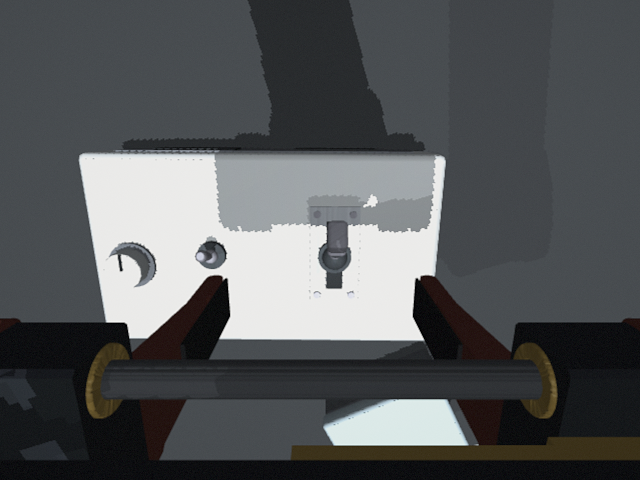

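The wrist view shows the block at about (338,235), the plate screws near (317,214), (355,214), (317,295) and (351,295), and the bat leaning towards the robot.

Run:
```python
from h import *
c=dict(np.load("wrist1.npz"))
W=np.array([ray(c,p,.077) for p in [(317,214),(355,214),(317,295),(351,295)]]);print(W,W.mean(0))
P=cloud(c); ok=c["range_z"]>0
m=ok&(P[...,2]>.083)&(P[...,2]<.16);m[275:]=0;m[:,:280]=0;m[:,400:]=0
q=P[m];print(len(q));p=np.array([.6295,-.0245,.08])
yb=np.array([.333,.943,0]);xb=np.array([.943,-.333,0])
d=q-p;a,b,z=d@xb,d@yb,d[:,2]
r=np.hypot(a,z);s=(r>.045)
print("y off",b[s].min(),b[s].max(),"lean",np.degrees(np.median(np.arctan2(-a[s],z[s]))),r.max())
ys=np.where(m)[1];print(ys.min(),ys.max())
for i in np.argsort(-r)[:5]:print(a[i],b[i],z[i])
crop=c["img"][190:310,280:410];cv2.imwrite("pics/w1c.png",cv2.resize(crop,(650,600),interpolation=cv2.INTER_CUBIC))
for L in (24,28,32,36):
    for rr in (.042,.068):
        for o in (-.007,.007):
            e=p-xb*np.sin(np.radians(L))*rr+yb*o+np.array([0,0,np.cos(np.radians(L))*rr]);print(L,rr,o,(proj(c,e)-[280,190])*5)
```

```text
[[ 0.5909187  -0.02540163  0.077     ]
 [ 0.6011782   0.00440065  0.077     ]
 [ 0.65978686 -0.04942298  0.077     ]
 [ 0.66951859 -0.02103257  0.077     ]] [ 0.63035059 -0.02286413  0.077     ]
1020
y off -0.006004138933168964 0.0077255318400255395 lean 29.321563653458114 0.07043468488604032
319 350
-0.031206949458989056 -0.0020453596898817724 0.06314405071311073
-0.03173027822685229 -0.0033650550382045147 0.06260807585090959
-0.04241692569849835 0.0026769959976746375 0.05579358124736604
-0.031723094910493896 0.001943564729777832 0.06242935777947796
-0.030432022328762406 -0.0006987416470909474 0.06281508361823197
24 0.042 -0.007 [225.53216158 304.85134991]
24 0.042 0.007 [320.62448301 305.62167551]
24 0.068 -0.007 [227.23821211 283.0805586 ]
24 0.068 0.007 [332.22232726 283.92681823]
28 0.042 -0.007 [225.66112157 285.18470395]
28 0.042 0.007 [320.57160674 285.95013047]
28 0.068 -0.007 [227.46255014 248.05499136]
28 0.068 0.007 [332.08836848 248.89163656]
32 0.042 -0.007 [225.77666857 265.87178412]
32 0.042 0.007 [320.43696672 266.63183738]
32 0.068 -0.007 [227.65988914 213.83189066]
32 0.068 0.007 [331.79448723 214.65806655]
36 0.042 -0.007 [225.87809829 247.04516892]
36 0.042 0.007 [320.22215012 247.79942284]
36 0.068 -0.007 [227.82889593 180.69668812]
36 0.068 0.007 [331.34546679 181.51166504]
```

View pics/w1c.png

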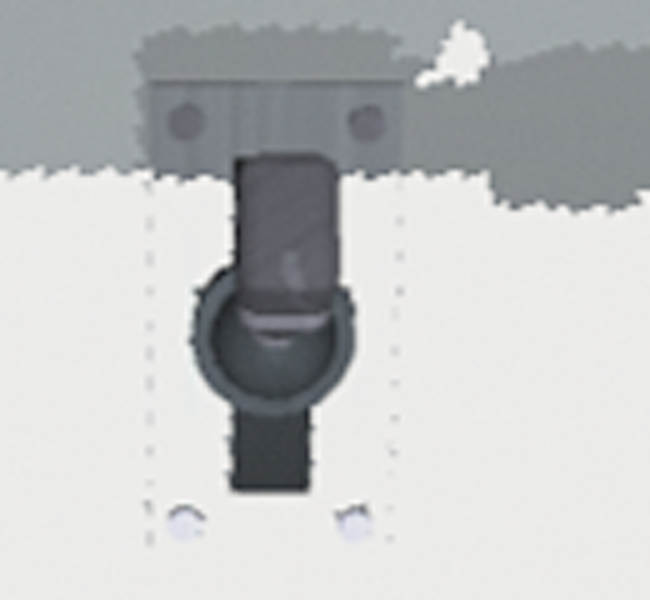

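arm_command --steps '[0.0878, 0.0006, 0.0102, 0.03, 0, 0.0878, 0, 0, 0.035, 0, 0.07, 0, 0, 0.03, 0, 0.06, 0, 0, 0, 0, 0.05, 0, 0, 0, 0]'

```text
time: 2.2
position: [0.603, -0.0076, 0.1199]
tcp_rot: [[-0.946, 0.323, -0.003], [0.323, 0.947, 0.001], [0.003, -0.0, -1.0]]
wrist_force: [1.2, -0.1, 0.6]
gripper_width: 0.811
```

arm_command --steps '[0.05, -0.003, -0.006, 0.011, 0, 0.05, 0, 0, 0, 0, 0.05, 0, 0, 0, 0]'

```text
time: 2.45
position: [0.6048, -0.0119, 0.1115]
tcp_rot: [[-0.948, 0.319, -0.001], [0.319, 0.948, 0.002], [0.001, 0.002, -1.0]]
wrist_force: [0.3, -0.4, 0.5]
gripper_width: 0.593
```

arm_command --steps '[0.04, 0, -0.003, 0.003, 1, 0.04, 0, 0, 0, 0, 0.04, 0, 0, 0, 0]'

```text
time: 2.7
position: [0.6054, -0.0152, 0.1113]
tcp_rot: [[-0.941, 0.338, 0.004], [0.338, 0.941, 0.003], [-0.003, 0.004, -1.0]]
wrist_force: [-1.0, 0.7, 0.3]
gripper_width: 0.46
```

Run:
```python
from workcell import telemetry, cams
from h import *
for n,(x,y,w,h) in {"scene":(180,230,100,90),"wrist":(200,180,240,180)}.items():
    c=cams.camera(n); np.savez(n+"2.npz",**c); cv2.imwrite(f"pics/{n}2c.png",cv2.resize(c["img"][y:y+h,x:x+w],(640,int(640*h/w)),interpolation=cv2.INTER_CUBIC))
s=telemetry.observe(); print(s["time"],s["position"],s["tcp_rot"])
```

```text
2.8 [ 0.60527203 -0.01523039  0.11105048] [[-0.94120662  0.33781131  0.00369188]
 [ 0.33782165  0.94120638  0.0026596 ]
 [-0.00257638  0.00375043 -0.99998965]]
```

View pics/scene2c.png

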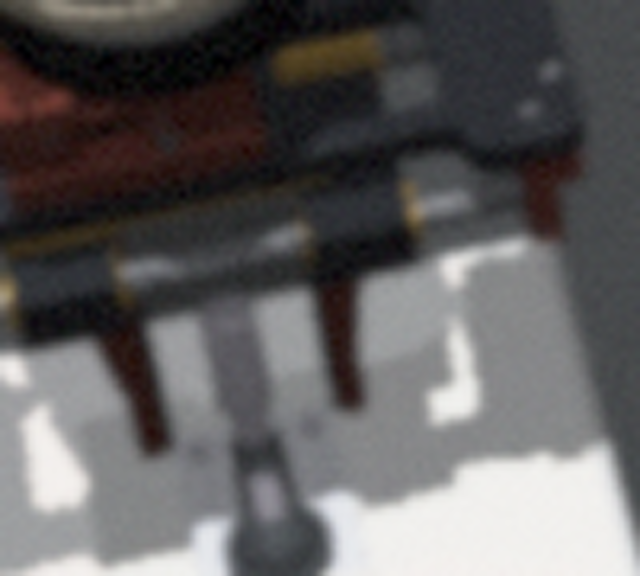

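View pics/wrist2c.png

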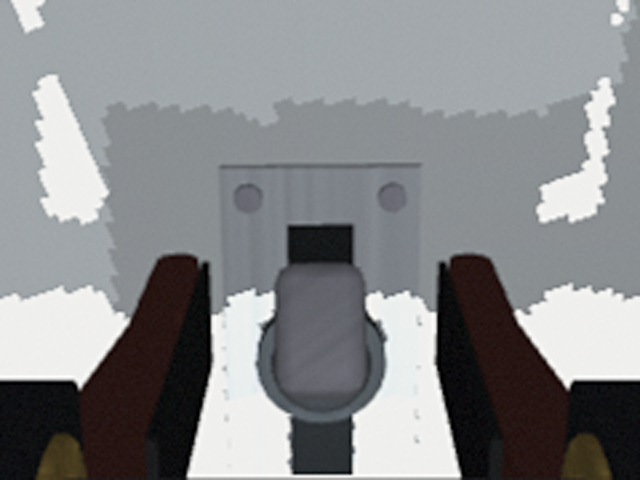

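The block sits centred between the fingers (crop x 320 against 324). I'll lower 2 mm and close.

arm_command --steps '[0.02, 0.001, 0, 0.003, 0, 0, 0, 0, 0, 0, 0, 0, 0, 0, 0, 0, 0, 0, 0, 0, 0, 0, 0, 0, 0, 0, 0, 0, 0, 0]'

```text
time: 3.3
position: [0.6042, -0.0153, 0.1083]
tcp_rot: [[-0.941, 0.338, 0.004], [0.338, 0.941, 0.002], [-0.003, 0.003, -1.0]]
wrist_force: [0.5, 1.1, -0.3]
gripper_width: 0.16
```

arm_command --steps '[0, 0.0025, 0, -0.0045, 0, 0, 0.0025, 0, -0.0045, 0, 0, 0.0015, 0, -0.0025, 0, 0, 0, 0, 0, 0]'

```text
time: 3.63
position: [0.5978, -0.0131, 0.1193]
tcp_rot: [[-0.941, 0.338, 0.004], [0.338, 0.941, 0.001], [-0.003, 0.003, -1.0]]
wrist_force: [3.2, -0.7, -6.6]
gripper_width: 0.157
```

The block is about 13 mm out (r ≈ 67 mm) with a steady spring force of about 7 N. Now the swing along the arc.

arm_command --steps '[0, -0.0063, 0, -0.0032, 0, 0, -0.0067, 0, -0.0026, 0, 0, -0.0069, 0, -0.0018, 0, 0, 0, 0, 0, 0]'

```text
time: 3.97
position: [0.6117, -0.0181, 0.1242]
tcp_rot: [[-0.942, 0.336, -0.01], [0.336, 0.942, 0.004], [0.011, -0.0, -1.0]]
wrist_force: [1.9, 0.4, -6.2]
gripper_width: 0.159
```

```bash
cat > st.py <<'E'
from workcell import telemetry
import numpy as np
s=telemetry.observe();g=s["position"]+.019*s["tcp_rot"][:,2]*-1-np.array([.630,-.0235,.08])
a=g@[.943,-.333,0];b=g@[.333,.943,0]
print(s["time"],s["position"],s["wrist_force"],"a b z",a,b,g[2],"lean",np.degrees(np.arctan2(a,g[2])),"r",np.hypot(a,g[2]),s["gripper_width"])
E
python3 st.py
```

```text
3.9667 [ 0.61174264 -0.01811372  0.12420739] [ 1.90037319  0.42951423 -6.16707819] a b z -0.018803837580738815 -0.00100004762534276 0.06320626317274848 lean -16.567720229507987 r 0.0659440369709464 0.15948298668002842
```

arm_command --steps '[0, -0.005, 0, -0.0045, 0, 0, -0.007, 0, -0.0012, 0, 0, -0.007, 0, -0.0004, 0, 0, 0, 0, 0, 0]'

```text
time: 4.3
position: [0.6288, -0.0242, 0.1287]
tcp_rot: [[-0.942, 0.336, -0.018], [0.336, 0.942, 0.005], [0.018, -0.001, -1.0]]
wrist_force: [-1.0, 1.0, -6.6]
gripper_width: 0.155
```

```bash
python3 st.py
```

```text
4.3 [ 0.62883481 -0.02415787  0.12870825] [-1.03909487  0.98964172 -6.58537954] a b z -0.0005299343157196901 -0.0009851051020767253 0.0677050148991264 lean -0.4484509711603662 r 0.06770708879334501 0.15544548879456166
```

arm_command --steps '[0, -0.007, 0, -0.0005, 0, 0, -0.007, 0, 0.0008, 0, 0, -0.007, 0, 0.0015, 0, 0, 0, 0, 0, 0]'

```text
time: 4.63
position: [0.6478, -0.0309, 0.1258]
tcp_rot: [[-0.942, 0.336, -0.023], [0.336, 0.942, 0.006], [0.024, -0.002, -1.0]]
wrist_force: [-2.8, 2.3, -5.6]
gripper_width: 0.154
```

```bash
python3 st.py
```

```text
4.6333 [ 0.64780772 -0.03088805  0.12584245] [-2.80130372  2.30618797 -5.64477746] a b z 0.019705324731625232 -0.0010079807908446382 0.06483704618049142 lean 16.905115992976842 r 0.06776534793085606 0.15429132601989975
```

arm_command --steps '[0, -0.0055, 0, 0.0015, 0, 0, -0.0055, 0, 0.0022, 0, 0, -0.005, 0, 0.0028, 0, 0, 0, 0, 0, 0]'

```text
time: 4.97
position: [0.6622, -0.0361, 0.1206]
tcp_rot: [[-0.942, 0.336, -0.025], [0.336, 0.942, 0.008], [0.026, -0.001, -1.0]]
wrist_force: [-3.4, 1.3, -4.9]
gripper_width: 0.152
```

```bash
python3 st.py
```

```text
4.9667 [ 0.6621948  -0.03609688  0.12061512] [-3.41927529  1.29278787 -4.89563667] a b z 0.03504397729019387 -0.001138451681314979 0.059608807117216125 lean 30.45124156650565 r 0.06914687433465883 0.15167556862507633
```

Lean is +30.5° and the block is still out with the spring pulling. Releasing.

arm_command --steps '[0.04, 0, 0, 0, 0, 0.05, 0, 0, 0, 0, 0.06, 0, 0, 0, 0, 0.06, 0, 0, 0, 0, 0.06, 0, 0, -0.02, 0, 0.06, 0, 0, -0.035, 0, 0.06, 0, 0, -0.035, 0, 0.06, 0, 0, 0, 0]'

```text
time: 5.63
position: [0.6702, -0.0396, 0.2204]
tcp_rot: [[-0.941, 0.337, -0.006], [0.337, 0.941, 0.003], [0.006, 0.001, -1.0]]
wrist_force: [1.1, -0.3, 1.1]
gripper_width: 0.679
```

```bash
python3 st.py
python3 - <<'E'
from workcell import cams
from h import *
for n,(x,y,w,h) in {"scene":(60,230,240,180),"wrist":(200,150,240,180),"top":(360,100,240,180)}.items():
    c=cams.camera(n); np.savez(n+"3.npz",**c); cv2.imwrite(f"pics/{n}3c.png",cv2.resize(c["img"][y:y+h,x:x+w],(640,480),interpolation=cv2.INTER_CUBIC))
    if n=="wrist":
        P=cloud(c);d=P-np.array([.630,-.0235,.08]);a=d@[.943,-.333,0];b=d@[.333,.943,0];z=d[...,2]
        m=(c["range_z"]>0)&(abs(b)<.011)&(z>.02)&(z<.075)&(abs(a)<.07)
        r=np.hypot(a,z)[m];an=np.degrees(np.arctan2(a,z))[m];s=r>.045;print(m.sum(),"lean",np.median(an[s]),"rmax",np.percentile(r,[50,90,99]))
E
```

```text
5.6333 [ 0.67017495 -0.03961038  0.22037245] [ 1.12584757 -0.31911991  1.10708534] a b z 0.04337108234298678 -0.001839925971234183 0.159372040459965 lean 15.223653110275345 r 0.16516809033216695 0.6793683949901878
971 lean 13.440607256168539 rmax [0.06636188 0.06836531 0.06910214]
```

View pics/scene3c.png

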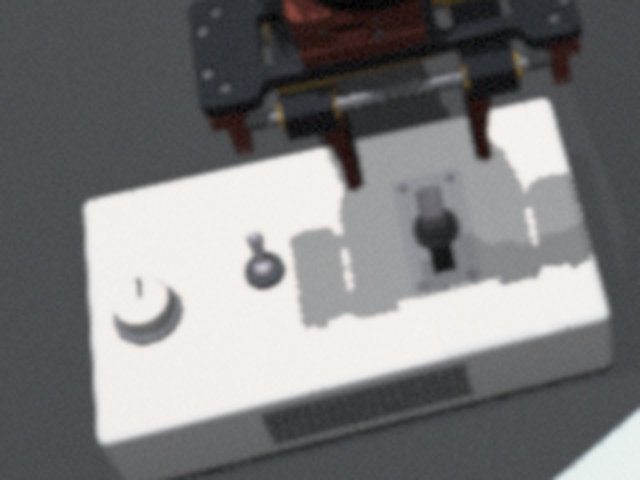

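View pics/wrist3c.png

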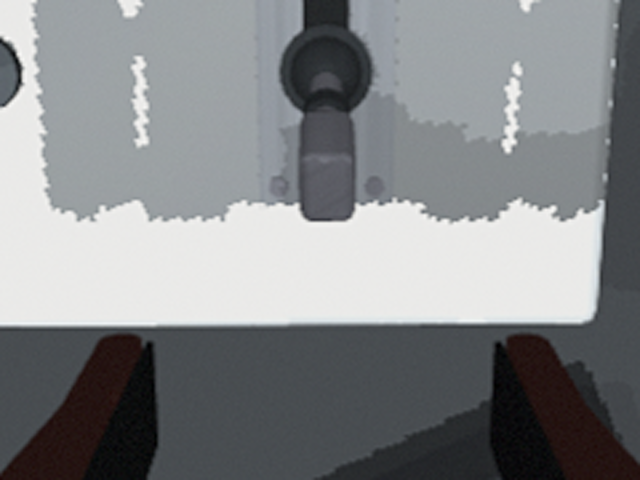

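The bat is on the far side, but it looks less tilted than expected. I'll measure the lean more carefully from the end-face plane and the projections.

Run:
```python
from h import *
xb=np.array([.943,-.333,0]);yb=np.array([.333,.943,0]);p=np.array([.630,-.0235,.08])
for n in ("wrist","scene","top"):
    c=dict(np.load(n+"3.npz"))
    P=cloud(c);d=P-p;a=d@xb;b=d@yb;z=d[...,2]
    m=(c["range_z"]>0)&(abs(b)<.010)&(z>.015)&(z<.078)&(abs(a)<.07)
    A,Z=a[m],z[m];print(n,m.sum())
    if m.sum()<5: continue
    # profile: bin by a
    for lo in np.arange(-.01,.06,.004):
        s=(A>=lo)&(A<lo+.004)
        if s.sum()>3: print("  a %.3f z med %.4f n %d"%(lo+.002,np.median(Z[s]),s.sum()))
c=dict(np.load("wrist3.npz"));S=dict(np.load("scene3.npz"))
for L in (10,15,20,25,30):
  for r,rad in((.068,"in"),(.084,"out")):
    u=xb*np.sin(np.radians(L))+np.array([0,0,np.cos(np.radians(L))]);v=xb*np.cos(np.radians(L))-np.array([0,0,np.sin(np.radians(L))])
    print(L,rad,[((proj(c,p+u*r+v*o)-[200,150])*2.667).round() for o in(-.01,.01)],[((proj(S,p+u*r+v*o)-[60,230])*2.667).round() for o in(-.01,.01)])
```

```text
wrist 999
  a 0.000 z med 0.0184 n 27
  a 0.004 z med 0.0301 n 117
  a 0.008 z med 0.0512 n 207
  a 0.012 z med 0.0630 n 171
  a 0.016 z med 0.0659 n 130
  a 0.020 z med 0.0647 n 118
  a 0.024 z med 0.0632 n 114
  a 0.028 z med 0.0619 n 101
  a 0.032 z med 0.0607 n 14
scene 141
  a 0.012 z med 0.0619 n 7
  a 0.016 z med 0.0656 n 20
  a 0.020 z med 0.0638 n 32
  a 0.024 z med 0.0611 n 30
  a 0.028 z med 0.0589 n 44
  a 0.032 z med 0.0595 n 8
top 296
  a 0.000 z med 0.0196 n 9
  a 0.004 z med 0.0301 n 43
  a 0.008 z med 0.0502 n 78
  a 0.012 z med 0.0617 n 51
  a 0.016 z med 0.0643 n 34
  a 0.020 z med 0.0631 n 31
  a 0.024 z med 0.0622 n 29
  a 0.028 z med 0.0605 n 19
10 in [array([326., 110.]), array([326., 189.])] [array([423., 168.]), array([430., 199.])]
10 out [array([326., 133.]), array([327., 216.])] [array([420., 156.]), array([427., 188.])]
15 in [array([326., 135.]), array([326., 209.])] [array([425., 176.]), array([432., 209.])]
15 out [array([326., 165.]), array([327., 242.])] [array([423., 167.]), array([430., 200.])]
20 in [array([326., 159.]), array([326., 228.])] [array([427., 186.]), array([434., 219.])]
20 out [array([327., 196.]), array([327., 266.])] [array([425., 179.]), array([433., 213.])]
25 in [array([326., 182.]), array([326., 244.])] [array([429., 195.]), array([436., 229.])]
25 out [array([327., 224.]), array([327., 287.])] [array([428., 191.]), array([435., 225.])]
30 in [array([326., 203.]), array([326., 259.])] [array([431., 205.]), array([439., 239.])]
30 out [array([327., 250.]), array([327., 305.])] [array([431., 204.]), array([438., 238.])]
```

View pics/top3c.png

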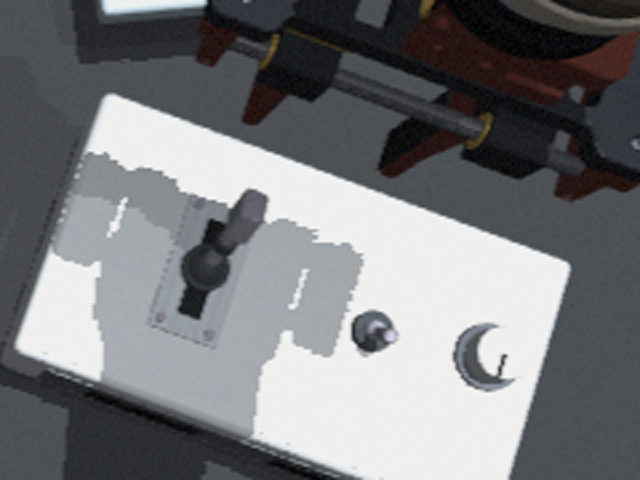

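The end-face slope and edges give a lean of about 19°. The block has dropped in, but it swung back towards the middle after release. I'll nudge it gently to the on stop: closed fingers on the near side of the block, pushing along +x.

arm_command --steps '[0, 0.025, 0.001, 0, 0, 0, 0.025, 0.001, 0, 0, 0, 0.006, 0, 0, 0, 0, 0, 0, 0, 0, 0, 0, 0, 0, 0, 0, 0, 0, 0, 0, 0, 0, 0, 0, 0]'

```text
time: 6.37
position: [0.6123, -0.0183, 0.2069]
tcp_rot: [[-0.941, 0.337, -0.022], [0.337, 0.941, 0.002], [0.021, -0.006, -1.0]]
wrist_force: [-0.8, -0.6, 0.1]
gripper_width: 0.19
```

```bash
python3 st.py
```

```text
6.3667 [ 0.61230611 -0.01833269  0.20693885] [-0.83710296 -0.55463578  0.06083893] a b z -0.01799771793428259 -0.0009084566191300731 0.14593414344831118 lean -7.030653694746768 r 0.1470397635839852 0.1904173205014125
```

arm_command --steps '[0, 0, 0, 0.03, 0, 0, 0, 0, 0.03, 0, 0, 0, 0, 0.008, 0, 0, 0, 0, 0, 0, 0, 0, 0, 0, 0]'

```text
time: 6.78
position: [0.6153, -0.0205, 0.1376]
tcp_rot: [[-0.941, 0.339, -0.018], [0.339, 0.941, 0.0], [0.017, -0.006, -1.0]]
wrist_force: [-0.1, -0.5, 0.9]
gripper_width: 0.007
```

```bash
python3 st.py
```

```text
6.7833 [ 0.61529688 -0.02047847  0.13757688] [-0.10067541 -0.52476364  0.85636123] a b z -0.01454253928202918 -0.0019325471699770489 0.07657369076081948 lean -10.75330035990742 r 0.07794238619328364 0.007134611054760255
```

arm_command --steps '[0, -0.008, 0.001, 0.003, 0, 0, -0.006, 0, 0, 0, 0, -0.005, 0, 0, 0, 0, -0.003, 0, 0, 0, 0, 0, 0, 0, 0]'

```text
time: 7.2
position: [0.6415, -0.0282, 0.1385]
tcp_rot: [[-0.941, 0.339, -0.013], [0.339, 0.941, 0.0], [0.012, -0.004, -1.0]]
wrist_force: [-0.1, -0.2, -0.3]
gripper_width: 0.005
```

```bash
python3 st.py;  python3 - <<'E'
from workcell import cams
from h import *
for n,(x,y,w,h) in {"scene":(160,230,120,90),"wrist":(200,150,240,180)}.items():
    c=cams.camera(n); cv2.imwrite(f"pics/{n}4c.png",cv2.resize(c["img"][y:y+h,x:x+w],(640,480),interpolation=cv2.INTER_CUBIC))
E
```

```text
7.2 [ 0.64151091 -0.0281961   0.13845442] [-0.06505781 -0.18893628 -0.29997949] a b z 0.012648351261864555 -0.0005175383142347629 0.07745287506867819 lean 9.274751797049019 r 0.07847884202794905 0.005220909929311085
```

View pics/scene4c.png

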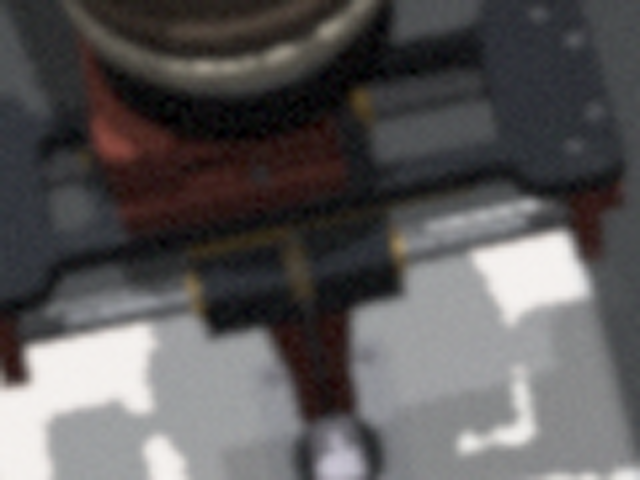

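View pics/wrist4c.png

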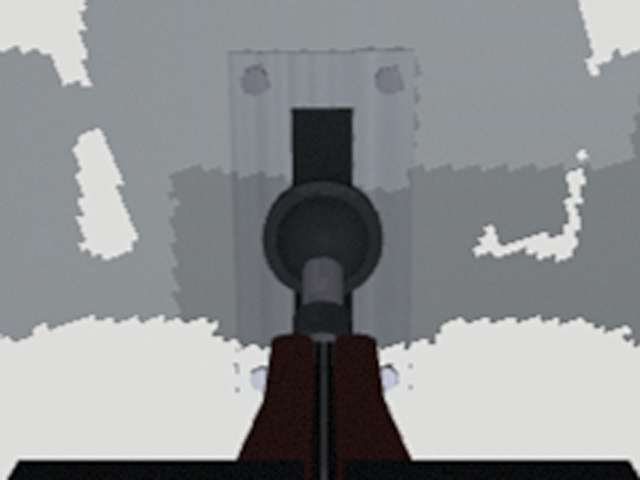

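The bat now points at the scene camera, so the lean is around 32°, with no residual force. Backing off and looking again.

arm_command --steps '[0, 0.008, 0, 0, 0, 0, 0.008, 0, -0.01, 0, 0, 0.01, 0, -0.03, 0, 0, 0.02, 0, -0.03, 0, 0, 0.03, 0, 0, 0, 0, 0.03, 0, 0, 0, 0, 0.03, 0, 0, 0, 0, 0, 0, 0, 0]'

```text
time: 7.97
position: [0.5035, 0.0207, 0.2161]
tcp_rot: [[-0.94, 0.34, -0.013], [0.34, 0.941, 0.002], [0.013, -0.003, -1.0]]
wrist_force: [0.8, -0.6, -0.5]
gripper_width: 0.005
```

```bash
python3 st.py
python3 - <<'E'
from workcell import cams
from h import *
xb=np.array([.943,-.333,0]);yb=np.array([.333,.943,0]);p=np.array([.630,-.0235,.08])
for n,(x,y,w,h) in {"scene":(60,230,240,180),"wrist":(140,100,360,270),"top":(360,100,240,180)}.items():
    c=cams.camera(n); np.savez(n+"5.npz",**c); cv2.imwrite(f"pics/{n}5c.png",cv2.resize(c["img"][y:y+h,x:x+w],(640,480),interpolation=cv2.INTER_CUBIC))
    cv2.imwrite(f"pics/{n}5.png",c["img"])
    P=cloud(c);d=P-p;a=d@xb;b=d@yb;z=d[...,2]
    m=(c["range_z"]>0)&(abs(b)<.010)&(z>.015)&(z<.078)&(abs(a)<.07)
    A,Z=a[m],z[m];print(n,m.sum())
    for lo in np.arange(-.01,.06,.004):
        s=(A>=lo)&(A<lo+.004)
        if s.sum()>3: print("  a %.3f z med %.4f n %d"%(lo+.002,np.median(Z[s]),s.sum()))
    for L in (15,20,25,30,35,40):
        u=xb*np.sin(np.radians(L))+np.array([0,0,np.cos(np.radians(L))]);v=xb*np.cos(np.radians(L))-np.array([0,0,np.sin(np.radians(L))])
        print(L,*[((proj(c,p+u*.068+v*o)-[x,y])*640/w).round() for o in(-.01,.01)])
E
```

```text
7.9667 [0.50351501 0.02066691 0.21609131] [ 0.764142   -0.59900848 -0.4743036 ] a b z -0.13373316744580566 -0.0004208229926939888 0.15508960413994133 lean -40.77107142226072 r 0.20478609666520722 0.004598022402392437
scene 117
  a 0.024 z med 0.0603 n 4
  a 0.028 z med 0.0605 n 22
  a 0.032 z med 0.0592 n 27
  a 0.036 z med 0.0569 n 28
  a 0.040 z med 0.0540 n 31
  a 0.044 z med 0.0534 n 5
15 [425. 176.] [432. 209.]
20 [427. 186.] [434. 219.]
25 [429. 195.] [436. 229.]
30 [431. 205.] [439. 239.]
35 [433. 215.] [441. 249.]
40 [436. 225.] [443. 259.]
wrist 421
  a 0.012 z med 0.0302 n 41
  a 0.016 z med 0.0440 n 172
  a 0.020 z med 0.0525 n 122
  a 0.024 z med 0.0574 n 74
  a 0.028 z med 0.0607 n 12
15 [323. 587.] [323. 614.]
20 [323. 597.] [323. 620.]
25 [323. 605.] [323. 623.]
30 [323. 612.] [323. 626.]
35 [323. 618.] [323. 627.]
40 [323. 622.] [323. 627.]
top 315
  a 0.004 z med 0.0173 n 6
  a 0.008 z med 0.0233 n 30
  a 0.012 z med 0.0276 n 30
  a 0.016 z med 0.0432 n 59
  a 0.020 z med 0.0509 n 45
  a 0.024 z med 0.0571 n 48
  a 0.028 z med 0.0598 n 33
  a 0.032 z med 0.0576 n 23
  a 0.036 z med 0.0553 n 25
  a 0.040 z med 0.0535 n 16
15 [248. 223.] [256. 192.]
20 [251. 213.] [257. 184.]
25 [254. 204.] [258. 177.]
30 [255. 195.] [259. 171.]
35 [257. 187.] [259. 166.]
40 [258. 180.] [258. 161.]
```

View pics/scene5c.png

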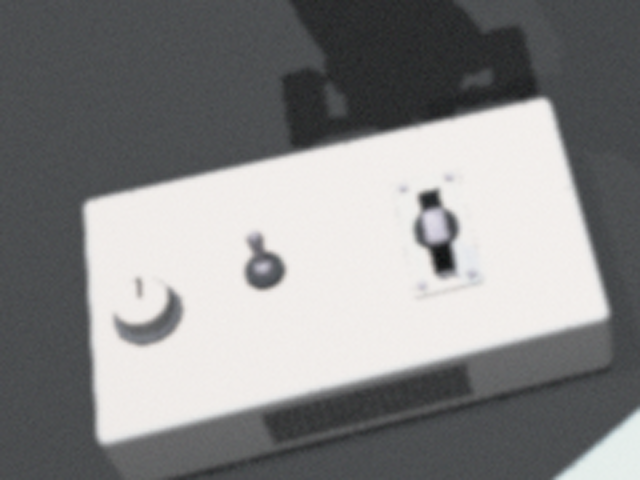

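View pics/top5.png

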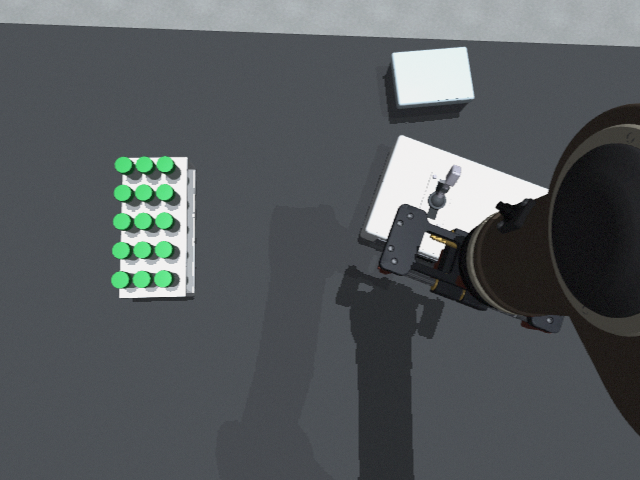

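View pics/wrist5c.png

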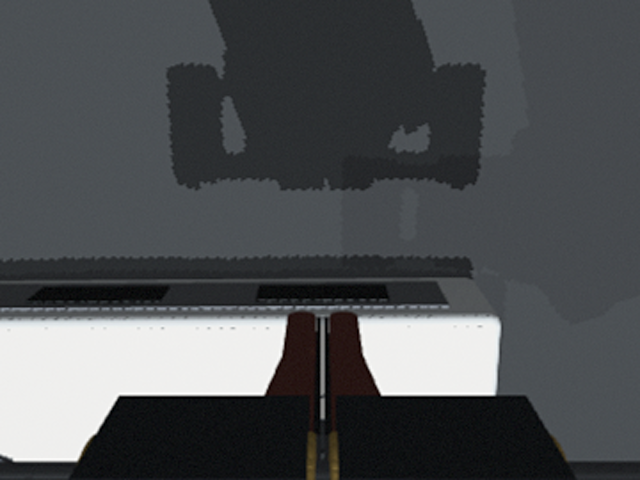

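The lean is now about +32° with the block fully in: end-face centre at a 0.0355, z 0.0575, so r ≈ 67.6 mm against 68 expected. The short toggle tip at (156,319) and the rack pixels are unchanged, and the arm is clear. Handing in.

```bash
python3 -c "
from workcell import job; print(job.job_done())"; python3 st.py
```

```text
the job is handed in; nothing more can be done
None
the job is handed in; nothing more can be done
```

The tall locking toggle is now on the "on" side, leaning about +32° with its block dropped back in. I did not tug on it to test the lock directly. I handed the job in at about 8.1 s, with the arm clear and about 1 N on the wrist.

**How it went:** I pinched the block at its flat sides and pulled it about 13 mm out along the bat. I then swung it across at 11 to 14 mm out, to about +30.5°, and opened the gripper.

**One check disagreed:** after the release the block was in, but the bat had swung back to about +19°. I don't know why it swung back. I pushed it gently to the far stop with closed fingers and looked again.

**Last checks:**
- **Toggle:** the lean is about +32°. The end face is about 67.6 mm from the pivot, against 68 mm when fully in.
- **Lock:** I infer that it locked, because the block dropped in on the far side and swung freely from 19° to 32° while in.
- **Bystanders:** the short toggle and the tube rack look unchanged from the first pictures.
- **Force:** the largest wrist force I read was about 7 N.

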